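# Steer the laser spot onto the mark on the fluorometer test board

## Task

Slide the screen's cover fully open by its yellow tab, then turn the orange-capped and green-capped thumbscrews of the mirror mount in turn until the red spot on the white screen lies wholly inside the black ring. Do not touch the mirror itself, and leave the bottles, caps, vial and meters where they stand.

Things in the scene. Friction and masses are not known exactly. Their poses are not given: they have to be found in the camera images.
- bench: Fixed black optical board, 235 (x) x 360 (y) x 12 mm. Origin: on the table top, under the centre of the screen; z up. The screen is a block 90 x 94 mm at x = 0, y = 0, its white top 32 mm above the table, between two rails 38 mm high along x at y = +-54 mm. Towards -y stands the mirror head, towards +y the laser.
- laser_tip (a point): Mouth of the blue laser tube, 97 mm above the table, at board x = 0, y = 115 mm. Tube 24 mm thick, 75 mm long, level, firing towards board -y at the mirror; its black holder is 36 mm wide and 108 mm high.
- cover_tab (a point): Middle of the yellow grip tab on the screen's grey sliding cover: tab 14 mm (board x) x 16 mm (board y) x 36 mm high, top 79.5 mm and this point 63.5 mm above the table. The cover is 100 x 116 x 5 mm, its top 43.5 mm above the table; the tab stands 30 mm to the board's +x of its middle. It slides along the board's x axis and opens towards board -x. Friction about 1 N, stays where left.
- cover (a joint): Travel of the cover in m: 0 shut over the screen, 0.090 fully open at its stop.
- screw_top_grip (a point): Middle of the steel thumbscrew with the ORANGE cap, on top of the mirror head, on the head's vertical turning axis (board x = 0, y = -112 mm). Round knurled knob, diameter 28, 26 mm high, vertical axis; this point is on the axis, 153 mm above the table, 29 mm above the head's top plate (60 x 62 mm; brass neck 12 mm thick between). The knobs are 75 mm apart.
- screw_top (a joint): Angle of the orange screw in rad, from -2.3 to 2.3 (stops), growing counter-clockwise seen from above. Each +1 rad moves the spot 16 mm straight away from the head's turning axis, each -1 rad 16 mm nearer (at 0 it is 112 mm from the axis). Friction 0.04 N m, stays where left.
- screw_side_grip (a point): Middle of the steel thumbscrew with the GREEN cap, at board x = -75, y = -112 mm on its own bracket; knob of the same size and height as the orange one, vertical axis, this point on the axis.
- screw_side (a joint): Angle of the green screw in rad, from -2.3 to 2.3 (stops), growing counter-clockwise seen from above. Each +1 rad turns the mirror head, and with it the spot, 0.14 rad clockwise (seen from above) about the head's axis: some 16 mm of spot travel, roughly towards board +x. Friction 0.04 N m, stays where left.
- bracket_top (a point): Upper face of the grey bracket that carries the green screw, 30 x 34 mm, 124 mm above the table; the brass neck above it is 12 mm thick, 15 mm high.
- spot_center (a point): Centre of the red reflected spot, diameter 10 mm, on the white screen, 33 mm above the table; hidden while the cover is over it.
- mark: Target mark printed on the screen: a black ring, inner diameter 18 mm, outer 22 mm, with four short ticks outside it. Origin at the ring's centre; it lies somewhere within about 12 mm of the screen's centre, 32 mm above the table.
- mirror: Round mirror, diameter 50 mm with its dark rim, in the head under its top plate, facing the laser and tipped down; centre 78 mm above the table on the head's axis. It tips and turns slightly as the screws turn. Fragile: not to be touched.
- vial: Small glass vial with white cap, 16 mm diameter, 45 mm high, standing on the board, at its -x, +y corner. Origin under its base. Leave alone.
- lens_cap: Black cap, 26 mm diameter, 13 mm high, lying on the board. Origin under its base. Leave alone.
- amber_bottle: Dark brown bottle, 54 mm diameter, 90 mm high, standing on the table. Origin under its base. Leave alone.
- bottle_cap: Brown bottle cap, 40 mm diameter, 16 mm high. Origin under its base. Leave alone.
- blue_meter: Blue hand-held meter, 190 x 85 x 36 mm with a black 22 mm turret, lying on the table. Origin under its centre. Leave alone.
- black_meter: Black hand-held meter, 170 x 90 x 34 mm with a black 20 mm knob, lying on the table. Origin under its centre. Leave alone.
- dropper: White dropper bottle, 36 mm diameter, 75 mm high. Origin under its base. Leave alone.

How it is judged:
On the way, in this order (a step that is already met when the one before it is completed fails the run):
1. the cover is slid fully open (value of joint cover above 0.085 m), for 0.2 s.
2. the spot lies inside the ring (horizontal distance between spot_center and mark below 0.0045 m), for 0.2 s.
At the end, for the whole second after the job is handed in: The cover is within 5 mm of its open stop, the spot's centre is within 4.5 mm of the ring's centre (the spot lies inside the ring), and both screws are at rest (value of joint cover above 0.085 m and horizontal distance between spot_center and mark below 0.0045 m and velocity of joint screw_top between -0.05 and 0.05 rad/s and velocity of joint screw_side between -0.05 and 0.05 rad/s); the robot touches nothing.
It fails at once if the mirror is touched (contact force between mirror and anything else above 0.3 N).
It fails at once if the vial or lens cap is moved by more than 15 mm or tipped (distance of any of vial, lens_cap from where it was at the start of the episode above 0.015 m or angle between any of vial, lens_cap's own z axis and vertical above 0.3 rad).
It fails at once if a bottle or bottle cap is moved by more than 15 mm or tipped (distance of any of amber_bottle, bottle_cap, dropper from where it was at the start of the episode above 0.015 m or angle between any of amber_bottle, bottle_cap, dropper's own z axis and vertical above 0.3 rad).
It fails at once if a meter is moved by more than 15 mm or tipped (distance of any of blue_meter, black_meter from where it was at the start of the episode above 0.015 m or angle between any of blue_meter, black_meter's own z axis and vertical above 0.3 rad).
It also fails if it takes over 51 s, if anything falls off the work surface, if the arm or the gripper's body presses on something with over 40 N, if the wrist force passes 120 N, or if a joint passes its speed limit or range.

## Robot

A 6-joint arm with a two-finger parallel gripper is mounted at the origin on the work surface. World frame = base frame: x ahead of the robot, y to its left, z up, the work surface at z = 0. Lengths are in m, angles in rad, forces in N, time in s.
With the tool pointing down it reaches from about 0.35 to 0.85 m from the base axis. Payload 8.1 kg.
Tool frame: the origin (TCP) lies midway between the tips of the shut fingers; the grasp point (between the pads) lies 19 mm behind it (robot.grip_point_offset is the distance from the TCP to the grasp point, in m); z points along the fingers, y is the line along which they close (so a half turn about z gives the same grasp; the last joint's range is limited). The gripper opens to 93 mm and grips with 3 to 60 N. Pads are 15 mm wide; open, the fingers measure 128 mm over their backs; the gripper's body (75 mm by 188 mm) begins 65 mm behind the grasp point.
Start: joints at [1.246, 0.13, 1.488, -0, 1.523, -0.085], TCP at [0.142, 0.583, 0.219] pointing down, gripper open.
Joint ranges: [-2.96, 2.96], [-0.89, 2.26], [0.02, 2.5], [-1.34, 4.48], [0, 2.73], [-2.66, 2.66]. Speed limits (rad/s): [2.39, 2.39, 2.79, 3.14, 3.14, 3.14].

## Interface

Orientations are given as a rotation vector (axis times angle).
In Python, from plant import robot, read_camera, job gives the robot as it stands.
- The arm moves only by the shell command python3 -m inch 'ROWS' [FORCE]. ROWS is JSON, one flat list of numbers, 5 for each row, row after row: the shift along the world's x, y, z in mm, then the turn about the world's z in degrees, then the opening in per cent of the stroke, from 0 (shut) to 100 (fully open). In form: [dx, dy, dz, yaw, hand, dx, dy, dz, yaw, hand, ...]. A call has 1 to 10 rows; each row is the pose to reach, as a shift and turn from the pose commanded when the call began; what a row does not reach only later rows make up. A row lasts 1/12 s, in which the tool goes at most 41.7 mm and 7.16 degrees, less where a joint would pass 70% of its speed; a pose out of reach is approached as far as the arm can. A call with a gripper value outside its range is refused whole. The fingers move at their own pace and stop on an object; FORCE is the grip in N (left out, the last holds). Time passes only in rows, so rows that repeat a pose let the fingers close. It gives the time, the measured TCP pose, the force, the opening and the grip force at its end, in the units of the state.
- robot.read_state(): the state, without advancing time (a new reading comes with each control period).
- read_camera(name): name is "side" or "top"; returns a dict with "image" (400x640x3 uint8, blue, green, red), "K" (3x3 intrinsics, pixels), "extrinsics" (4x4, takes a point from world to camera coordinates). Camera axes: x right, y down, z forward; pixel columns grow to the right and rows downward; lengths in m; the calibration is good to about 2 mm. A picture is of the moment at which its call begins. There is no depth.
- job.close_job(): hands the job in; it is judged then, once.
The state is a dict: "t": time; "q": joint angles; "dq": joint speeds; "joint_torque": joint torques, N m; "tool_pos": TCP position; "orientation": TCP orientation; "force": force on the tool from outside, world axes, zero at the start; "wrist_torque": the same for the moment, N m; "opening": finger opening in m; "gripper_force": force on a finger pad.
Only numpy, scipy, OpenCV 4.12 (cv2) and the standard library are available. Lean on these libraries where they do the work, as an engineer would, in place of code of your own. Each camera call takes 0.05 s, during which the arm holds its last target. There are 200 camera calls.

## Working session

There is one attempt and no reset: what is moved stays moved. The work goes in short steps, Python scripts to look and compute and a shell command to move; the robot and the scene stay as the last step left them, time stands still between calls to the robot, and variables do not carry over. Pictures are saved under pics/ and viewed, at most 10 in all, crops included, and the job is handed in when it is done.

```bash
ls; mkdir -p pics; python3 - <<'E'
from plant import robot, read_camera
import cv2,numpy as np
for n in("top","side"):
    c=read_camera(n);cv2.imwrite(f"pics/{n}0.png",c["image"]);print(n,c["K"].round(1).tolist(),c["extrinsics"].round(4).tolist())
s=robot.read_state();print(s["t"],s["tool_pos"],s["orientation"],s["opening"])
E
```

```text
pics
top [[469.0, 0.0, 316.7], [0.0, 469.0, 199.5], [0.0, 0.0, 1.0]] [[-0.012, -0.9997, 0.0204, -0.0259], [-0.9849, 0.0083, -0.1728, 0.5074], [0.1726, -0.0222, -0.9847, 1.2753], [0.0, 0.0, 0.0, 1.0]]
side [[520.5, 0.0, 332.5], [0.0, 520.5, 208.4], [0.0, 0.0, 1.0]] [[0.7175, -0.6966, 0.0053, -0.3606], [-0.4688, -0.4884, -0.736, 0.3138], [0.5152, 0.5256, -0.677, 1.241], [0.0, 0.0, 0.0, 1.0]]
0.1 [0.14230287 0.58234715 0.21769282] [-3.75669637e-01 -3.11872115e+00  2.54570738e-03] 0.09305751232107871
```

View pics/top0.png

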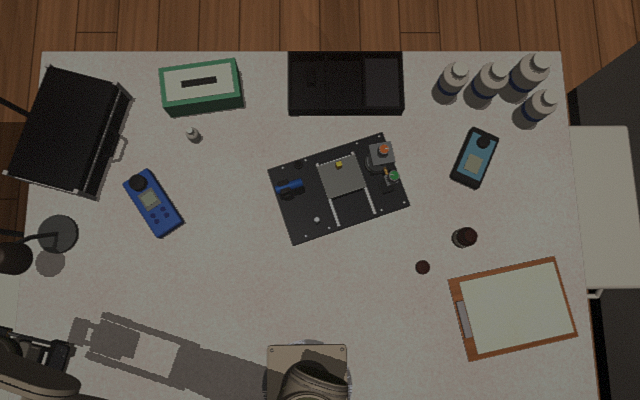

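View pics/side0.png

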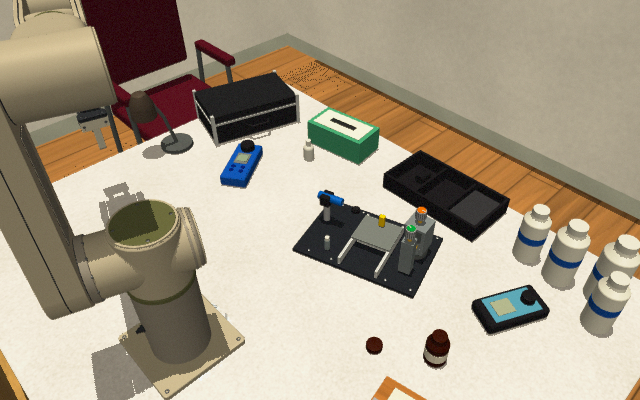

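```bash
cat > h.py <<'E'
from plant import robot, read_camera
import cv2,numpy as np
from scipy.spatial.transform import Rotation as R
R3={"yellow":((22,120,90),(34,255,255)),"orange":((5,150,120),(17,255,255)),"green":((50,100,60),(80,255,255))}
def ray(c,uv):
    E=c["extrinsics"];d=np.linalg.inv(c["K"])@[*uv,1];r=E[:3,:3].T
    return -r@E[:3,3],r@d
def onplane(c,uv,z):
    o,d=ray(c,uv);return o+d*(z-o[2])/d[2]
def tri(c1,u1,c2,u2):
    o1,d1=ray(c1,u1);o2,d2=ray(c2,u2)
    s=np.linalg.lstsq(np.c_[d1,-d2],o2-o1,rcond=None)[0]
    a,b=o1+d1*s[0],o2+d2*s[1];return (a+b)/2,np.linalg.norm(a-b)
def blobs(c,col,box):
    m=cv2.inRange(cv2.cvtColor(c["image"],cv2.COLOR_BGR2HSV),*R3[col])
    k=np.zeros_like(m);x0,x1,y0,y1=box;k[y0:y1,x0:x1]=1
    n,l,st,ce=cv2.connectedComponentsWithStats(m*k)
    return sorted([(int(st[i,4]),ce[i].round(1).tolist()) for i in range(1,n)],reverse=True)[:3]
BT=(260,420,125,250);BS=(290,445,180,300)
E
python3 - <<'E'
from h import *
T,S=read_camera("top"),read_camera("side")
for col in R3:
    a,b=blobs(T,col,BT),blobs(S,col,BS);print(col,a,b)
    if a and b:
        p,e=tri(T,a[0][1],S,b[0][1]);print(p.round(4),e.round(4))
s=robot.read_state();r=R.from_rotvec(s["orientation"]).as_matrix();print("tool y",r[:,1],s["q"])
big=cv2.resize(np.hstack([T["image"][120:250,260:420],S["image"][175:305,290:450]]),None,fx=2.5,fy=2.5,interpolation=cv2.INTER_CUBIC)
cv2.imwrite("pics/z1.png",big)
E
```

```text
yellow [(26, [338.5, 163.2])] [(74, [381.5, 220.3]), (1, [410.0, 241.0])]
[ 0.6074 -0.0925  0.0559] 0.0037
orange [(46, [383.4, 148.4]), (1, [385.0, 169.0])] [(42, [421.0, 209.4])]
[ 0.6207 -0.2045  0.1632] 0.0005
green [(44, [394.2, 175.0])] [(45, [411.0, 228.1])]
[ 0.5494 -0.2301  0.1625] 0.0006
tool y [ 0.23749898  0.97138709 -0.00116398] [ 1.24561238e+00  1.30874306e-01  1.48887766e+00  2.00753905e-06
  1.52300910e+00 -8.53934663e-02]
```

View pics/z1.png

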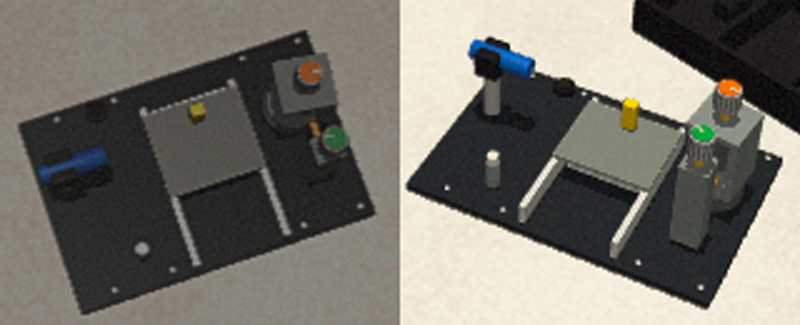

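```bash
python3 -m inch '[469,-671,-20,-57,60,469,-671,-20,-57,60,469,-671,-20,-57,60,469,-671,-20,-57,60,469,-671,-20,-57,60,469,-671,-20,-57,60,469,-671,-20,-57,60,469,-671,-20,-57,60,469,-671,-20,-57,60,469,-671,-20,-57,60]' 20
```

```text
t: 1.03
tool_pos: [0.3818, 0.2396, 0.2085]
orientation: [1.819, 2.561, 0.001]
force: [0.0, 0.6, -0.6]
opening: 0.0561
gripper_force: 0.0
```

```bash
python3 -m inch '[229,-329,-10,0,60,229,-329,-10,0,60,229,-329,-10,0,60,229,-329,-10,0,60,229,-329,-10,0,60,229,-329,-10,0,60,229,-329,-10,0,60,229,-329,-10,0,60,229,-329,-10,0,60,229,-329,-10,0,60]'
python3 - <<'E'
from h import *
T,S=read_camera("top"),read_camera("side")
for c,b,z in((T,BT,.0795),(S,BS,.0635)):
    y=blobs(c,"yellow",b);print(y,[onplane(c,q[1],z).round(4) for q in y])
print(robot.read_state()["tool_pos"])
cv2.imwrite("pics/z2.png",cv2.resize(np.hstack([T["image"][90:250,260:420],S["image"][145:305,290:450]]),None,fx=2.5,fy=2.5,interpolation=cv2.INTER_CUBIC))
E
```

```text
t: 1.87
tool_pos: [0.6113, -0.0913, 0.1978]
orientation: [1.821, 2.56, -0.001]
force: [0.5, 0.2, 0.1]
opening: 0.0554
gripper_force: 0.0
[] []
[(75, [381.5, 220.4]), (1, [420.0, 223.0])] [array([ 0.599 , -0.0968,  0.0635]), array([ 0.6686, -0.1781,  0.0635])]
[ 0.61111473 -0.09154676  0.19725406]
```

View pics/z2.png

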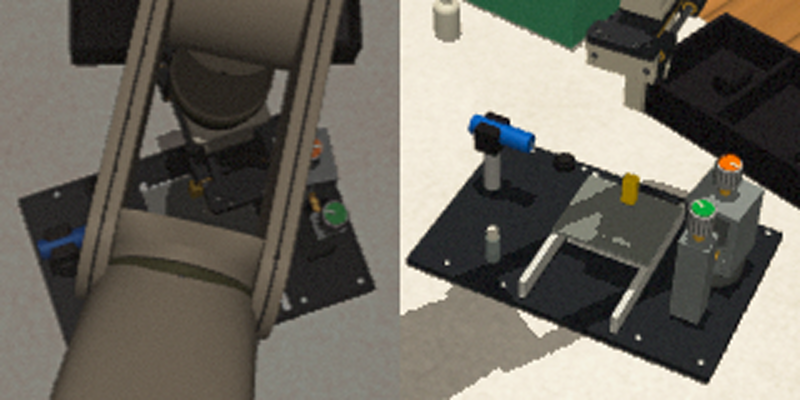

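```bash
python3 -m inch '[-4,0,-40,0,60,-4,0,-80,0,60,-4,0,-115,0,60,-4,0,-140,0,60,-4,0,-146,0,60,-4,0,-146,0,10,-4,0,-146,0,10,-4,0,-146,0,10,-4,0,-146,0,10,-4,0,-146,0,10]' 20
```

```text
t: 2.8
tool_pos: [0.6076, -0.0879, 0.0548]
orientation: [1.816, 2.559, 0.002]
force: [-1.1, -0.7, 1.0]
opening: 0.0273
gripper_force: 0.5
```

```bash
python3 -m inch '[0,0,-3,0,10,0,0,-3,0,10,0,0,-3,0,10,0,0,-3,0,10]' 20
```

```text
t: 3.13
tool_pos: [0.6063, -0.0877, 0.0498]
orientation: [1.819, 2.561, 0.0]
force: [-1.1, -0.6, 3.3]
opening: 0.014
gripper_force: 20.0
```

```bash
python3 -m inch '[-12,-4,0,0,10,-24,-9,0,0,10,-36,-13,0,0,10,-48,-17,0,0,10,-60,-22,0,0,10,-70,-25,0,0,10,-80,-29,0,0,10,-85,-31,0,0,10,-88,-32,0,0,10,-88,-32,0,0,10]'
```

```text
t: 3.97
tool_pos: [0.524, -0.1154, 0.0502]
orientation: [1.814, 2.556, 0.02]
force: [35.2, 21.9, -22.0]
opening: 0.0149
gripper_force: 20.0
```

```bash
python3 -m inch '[1,1,0,0,10,2,1,0,0,10,2,1,0,0,10,2,1,0,0,10]'
```

```text
t: 4.3
tool_pos: [0.5247, -0.1151, 0.05]
orientation: [1.815, 2.559, 0.014]
force: [23.0, 15.5, -11.9]
opening: 0.0138
gripper_force: 20.0
```

```bash
python3 -m inch '[2,1,0,0,60,2,1,0,0,60,2,1,0,0,60,2,1,0,0,60,2,1,40,0,60,2,1,80,0,60,2,1,120,0,60,2,1,160,0,60,50,-45,175,0,60,90,-85,175,0,60]'
python3 - <<'E'
from h import *
T,S=read_camera("top"),read_camera("side")
print(robot.read_state()["tool_pos"])
a=cv2.resize(S["image"][190:270,320:440],None,fx=6,fy=6,interpolation=cv2.INTER_CUBIC)
cv2.imwrite("pics/z3.png",a)
y=blobs(S,"yellow",BS);print(y,[onplane(S,q[1],.0635).round(4) for q in y])
E
```

```text
t: 5.13
tool_pos: [0.5837, -0.1758, 0.2288]
orientation: [1.81, 2.555, 0.004]
force: [0.7, 0.4, 0.4]
opening: 0.0558
gripper_force: 0.0
[ 0.58314725 -0.17885026  0.22027023]
[(81, [369.9, 238.2]), (1, [419.0, 221.0]), (1, [417.0, 245.0])] [array([ 0.5248, -0.1215,  0.0635]), array([ 0.6729, -0.1711,  0.0635]), array([ 0.5968, -0.2257,  0.0635])]
```

View pics/z3.png

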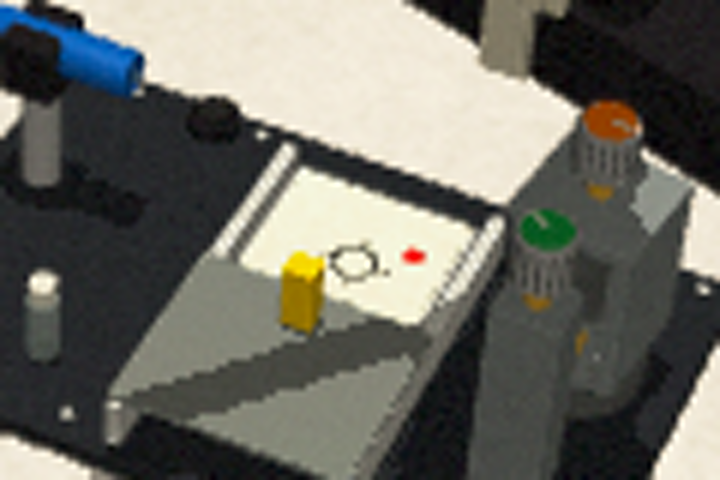

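```bash
cat >> h.py <<'E'
th=np.radians(19.7);BX=np.array([np.cos(th),np.sin(th)]);BY=np.array([-BX[1],BX[0]])
AX=np.array([.6207,-.2045]);OR=AX+.112*BY
def brd(p): d=np.asarray(p)[:2]-OR;return np.round([d@BX*1e3,d@BY*1e3],1)
E
python3 - <<'E'
from h import *
S=read_camera("side")
for n,u,v,z in[("spot",414,256,.033),("ring",354,262,.032),("scrL",298,165,.032),("scrR",475,235,.032),("edgeR",420,325,.0435),("edgeL",215,255,.0435),("nearL",112,392,.0435),("tabtop",303,258,.0795),("tabbot",300,325,.0435)]:
    print(n,brd(onplane(S,(320+u/6-.4,190+v/6-.4),z)))
E
```

```text
spot [ 10.5 -29.4]
ring [-4.8 -5.3]
scrL [44.2 44.1]
scrR [ 37.3 -49.7]
edgeR [-39.5 -51.2]
edgeL [-40.2  50.5]
nearL [-138.6   56.3]
tabtop [-57.5   0.9]
tabbot [-63.8  -2.4]
```

```bash
python3 -m inch '[19,-13,0,0,60,38,-26,0,0,60,38,-26,0,0,60,38,-26,0,0,60]' 25; python3 -c "
from h import *
print(robot.read_state()['tool_pos'],robot.read_state()['t'])"
```

```text
t: 5.62
tool_pos: [0.6184, -0.2009, 0.2207]
orientation: [-1.818, -2.56, 0.001]
force: [-0.7, 0.6, -0.6]
opening: 0.0559
gripper_force: 0.0
[ 0.61842456 -0.2008527   0.22073762] 5.6167
```

Descend to TCP z ≈ 0.136 and grip.

```bash
python3 -m inch '[2,-4,-25,0,60,2,-4,-50,0,60,2,-4,-72,0,60,2,-4,-84,0,60,2,-4,-84,0,20,2,-4,-84,0,20,2,-4,-84,0,20,2,-4,-84,0,20,2,-4,-84,0,20,2,-4,-84,0,20]' 25
```

```text
t: 6.45
tool_pos: [0.6189, -0.2064, 0.1399]
orientation: [-1.819, -2.559, 0.006]
force: [-17.3, -2.8, 10.9]
opening: 0.0274
gripper_force: 25.0
```

```bash
python3 -m inch '[-2,0,0,0,20,-2,0,0,7,20,-2,0,0,14,20,-2,0,0,21,20,-2,0,0,28,20,-2,0,0,35,20,-2,0,0,42,20,-2,0,0,49,20,-2,0,0,56,20,-2,0,0,63,20]' 25; python3 -m inch '[0,0,0,7,20,0,0,0,14,20,0,0,0,21,20,0,0,0,21,20,0,0,0,21,20]'
cat > look.py <<'E'
from h import *
import sys
S=read_camera("side");im=S["image"]
o,rr=S["extrinsics"],None
h=cv2.cvtColor(im,cv2.COLOR_BGR2HSV);b=im.astype(int)
m=((b[...,2]>140)&(b[...,1]<130)&(b[...,0]<130)).astype(np.uint8)
k=np.zeros_like(m);k[215:250,360:402]=1
n,l,st,ce=cv2.connectedComponentsWithStats(m*k)
for i in range(1,n):print("red",st[i,4],ce[i].round(1),brd(onplane(S,ce[i],.033)))
cv2.imwrite(sys.argv[1],cv2.resize(im[190:270,320:440],None,fx=6,fy=6,interpolation=cv2.INTER_CUBIC))
s=robot.read_state();print(s["t"],s["tool_pos"],s["q"][5])
E
python3 look.py pics/z4.png
```

```text
t: 7.28
tool_pos: [0.6193, -0.2057, 0.1399]
orientation: [0.203, 3.134, -0.002]
force: [-4.8, -0.1, 5.3]
opening: 0.0275
gripper_force: 25.0
t: 7.7
tool_pos: [0.6192, -0.2055, 0.1399]
orientation: [-0.364, 3.12, -0.002]
force: [-5.4, -0.1, 5.1]
opening: 0.0275
gripper_force: 25.0
red 9 [381.3 229.1] [13.  -6.3]
red 41 [369.  239.8] [-41.1   8.4]
7.75 [ 0.6192526  -0.20547215  0.13995657] -2.2006656256882104
```

View pics/z4.png

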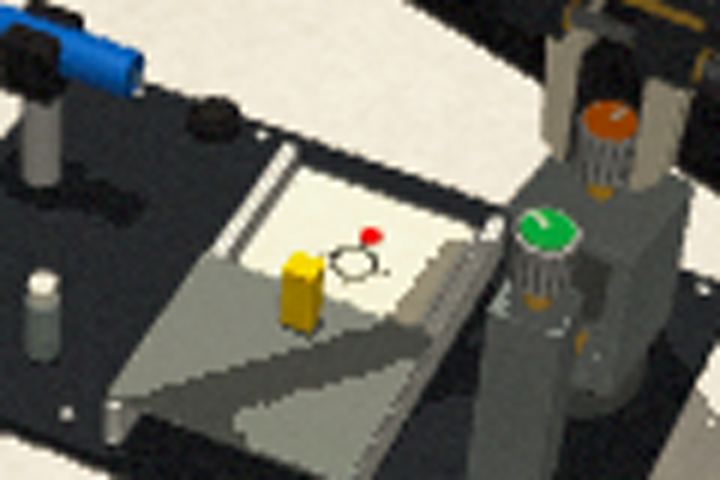

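```bash
python3 -m inch '[0,0,0,0,60,0,0,0,0,60,0,0,0,0,60,0,0,0,0,60,0,0,35,0,60,0,0,55,0,60,-35,-12,55,0,60,-71,-25,55,0,60,-71,-25,55,0,60,-71,-25,55,0,60]'; python3 -c "
from h import *
print(robot.read_state()['tool_pos'],robot.read_state()['opening'])"
```

```text
t: 8.58
tool_pos: [0.5466, -0.2303, 0.1924]
orientation: [0.36, -3.12, -0.001]
force: [0.7, 0.2, 0.3]
opening: 0.056
gripper_force: 0.0
[ 0.54658517 -0.23033143  0.19236425] 0.05598648213893731
```

```bash
python3 -m inch '[1,0,-25,0,60,1,0,-45,0,60,1,0,-54,0,60,1,0,-54,0,60,1,0,-54,0,20,1,0,-54,0,20,1,0,-54,0,20,1,0,-54,0,20,1,0,-54,0,20,1,0,-54,0,20]' 25
```

```text
t: 9.42
tool_pos: [0.5495, -0.2288, 0.1398]
orientation: [-0.363, 3.119, 0.002]
force: [-1.2, 5.5, 5.2]
opening: 0.0274
gripper_force: 25.0
```

```bash
python3 -m inch '[0,1,0,-7,20,0,1,0,-14,20,0,1,0,-21,20,0,1,0,-28,20,0,1,0,-35,20,0,1,0,-42,20,0,1,0,-49,20,0,1,0,-56,20,0,1,0,-63,20,0,1,0,-68,20]'; python3 -m inch '[0,0,0,0,20,0,0,0,0,20,0,0,0,0,20]'
python3 look.py pics/z5.png
```

```text
t: 10.25
tool_pos: [0.5486, -0.2312, 0.1398]
orientation: [1.454, 2.783, -0.005]
force: [-5.5, -7.8, 3.5]
opening: 0.0277
gripper_force: 25.0
t: 10.5
tool_pos: [0.5486, -0.2312, 0.1398]
orientation: [1.445, 2.788, -0.005]
force: [-4.9, -7.3, 1.9]
opening: 0.0274
gripper_force: 25.0
red 10 [378.2 233. ] [-5.3 -4.2]
red 41 [369.  239.8] [-41.1   8.4]
10.55 [ 0.54857775 -0.23120292  0.13978166] -1.0965391115628937
```

View pics/z5.png

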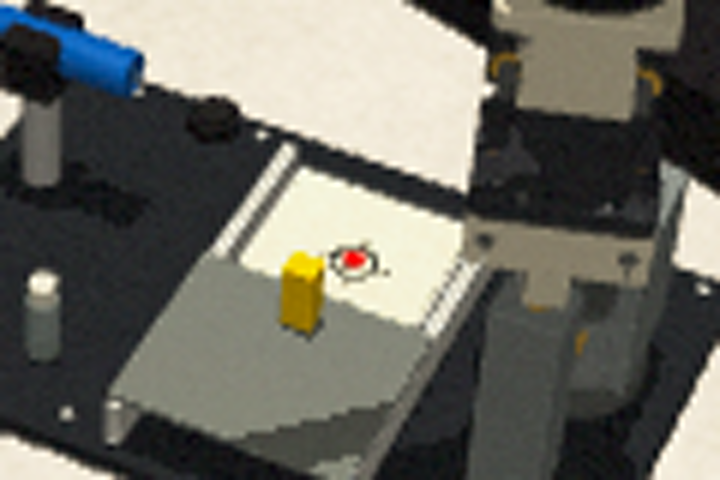

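The spot (353,259) lies inside the ring, whose centre is at about (354,262). Next I release and retreat.

```bash
python3 -m inch '[0,0,0,0,60,0,0,0,0,60,0,0,0,0,60,0,0,0,0,60,0,0,0,0,60,0,0,25,0,60,0,0,60,0,60,0,0,100,0,60,0,0,120,0,60,0,0,120,0,60]'; python3 -m inch '[0,0,0,0,60,0,0,0,0,60,0,0,0,0,60]'
python3 look.py pics/z6.png; python3 -c "
from h import *
S=read_camera('side')['image'][190:270,320:440];T=read_camera('top')['image'][190:270,320:440]
cv2.imwrite('pics/z7.png',cv2.resize(S,None,fx=6,fy=6,interpolation=cv2.INTER_CUBIC))"
```

```text
t: 11.38
tool_pos: [0.5517, -0.23, 0.2658]
orientation: [1.439, 2.781, 0.0]
force: [1.7, 1.1, 1.0]
opening: 0.0554
gripper_force: 0.0
t: 11.63
tool_pos: [0.5482, -0.2284, 0.2564]
orientation: [-1.443, -2.787, -0.0]
force: [-0.4, -0.1, -0.1]
opening: 0.0558
gripper_force: 0.0
red 9 [378.3 233.1] [-5.5 -4.7]
red 41 [369.  239.8] [-41.1   8.4]
11.6833 [ 0.54820146 -0.22834445  0.25633625] -1.0966220973284126
```

View pics/z6.png

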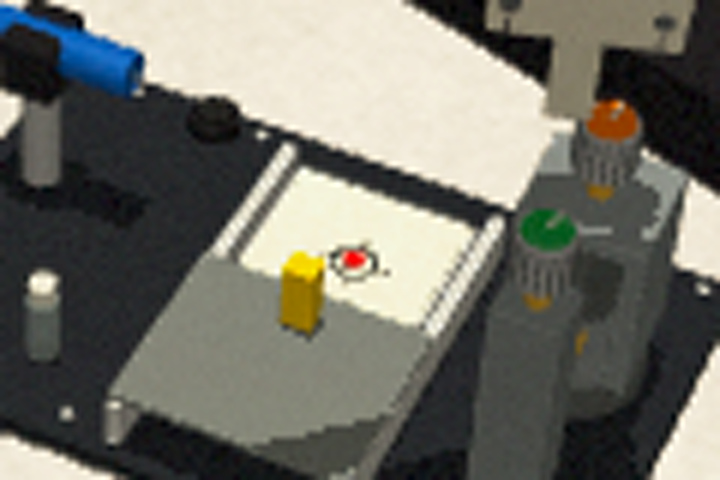

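The spot (about 354,260) is still inside the ring, the cover is open and the gripper is clear, so I'm handing in.

```bash
python3 -c "
from plant import job
print(job.close_job())"
```

```text
the job is handed in; nothing more can be done
None
```

I slid the cover fully open and turned both thumbscrews; the last picture shows the red spot inside the black ring and the gripper clear of everything. I handed the job in at about 11.7 s, and the hand-in returned no verdict.

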